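# Fill the spice shelf and level it while pressing it on its foot

## Robot

A 6-joint arm with a two-finger parallel gripper is mounted at the origin on a cart in front of the work surface, level with it; the furniture and walls round the work are solid. World frame = base frame: x ahead of the robot, y to its left, z up, the work surface at z = 0. Lengths are in m, angles in rad, forces in N, time in s.
With the tool pointing down it reaches from about 0.35 to 0.775 m from the base axis. Payload 7.3 kg.
Tool frame: the origin (TCP) lies at the very end of the fingers, on their centre line; the grasp point (between the pads) lies 19 mm behind it; z points along the fingers, y is the line along which they close (so a half turn about z gives the same grasp; the last joint's range is limited). The gripper opens to 92 mm and grips with 3 to 60 N. Pads are 19 mm wide; open, the fingers measure 130 mm over their backs; the gripper's body (75 mm by 190 mm) begins 47 mm behind the grasp point.
Start: joints at [-1.364, 0.342, 1.524, -0, 1.275, -0.146], TCP at [0.181, -0.493, 0.227] pointing down, gripper open.
Joint ranges: [-2.53, 2.53], [-0.77, 2.02], [0.04, 2.7], [-1, 4.14], [0.28, 2.66], [-3.11, 3.11]. Speed limits (rad/s): [2.57, 2.57, 3.14, 3.14, 3.14, 3.14].

## Interface

Orientations are given as a unit quaternion [x, y, z, w].
In Python, from station import manip gives the robot as it stands.
- The arm moves only by the tool arm_command, never from a script. Its argument "moves" is a list of rows, each a list of 3 entries, a list of its own where there are three numbers: the opening, from -1 (shut) to 1 (fully open), then the shift along the tool's x, y, z in units of 30 mm (1.0 is 30 mm), then the turn, a rotation vector about the tool's x, y, z in units of 8 degrees (1.0 is 8 degrees). A call has 1 to 12 rows; each row shifts and turns the commanded pose from where the row before left it, along the tool's axes as they then stand; what a row does not reach is not made up. A row lasts 1/10 s, in which the tool goes at most 50 mm and 8.59 degrees, less where a joint would pass 70% of its speed; a pose out of reach is approached as far as the arm can. A call is refused whole if a number of a shift passes 1 or a number of a turn 1, either way. A call with a gripper value outside its range is refused whole. The fingers move at their own pace and stop on an object; "squeeze" is the grip in N (left out, the last holds). Time passes only in rows, so rows that do not move let the fingers close. It gives the time, the measured TCP pose, the force, the opening and the grip force at its end, in the units of the state.
- manip.read_state(): the state, without advancing time (a new reading comes with each control period).
- manip.read_camera(name): name is "side" or "top" or "wrist"; returns a dict with "image" (480x640x3 uint8, blue, green, red), "fx", "fy", "cx", "cy" (pixels), "R" (3x3) and "t" (3): a world point X has camera coordinates R X + t; the wrist camera has in their place "T_tool_cam" (4x4, takes a point from camera to tool coordinates, whose origin is the TCP and whose axes are the flange's). Camera axes: x right, y down, z forward; pixel columns grow to the right and rows downward; lengths in m; the calibration is good to about 2 mm. A picture is of the moment at which its call begins: read the wrist's pose just before it. There is no depth.
- manip.close_job(): hands the job in; it is judged then, once.
Trained networks look in a picture, given as the dict that the camera call returned (one of the last four; its "shot" number tells which), for a name from the list of things; names that differ only in an ending like _2 or _b are one class to them, and where a whole thing is asked for, a point or a joint stands for the part that bears it (a point fixed in the world has none). Each returns a list of dicts, best first, with "confidence" (0 to 1); they miss things now and then, are a little off and sometimes report something else, mostly with a low value. They report only what shows in the picture. A call takes as long as a camera call.
- manip.boxes_of(picture, name): "location" ([row, column] in pixels, amid what is visible of it).
- manip.cut_out(picture, name): "pixels" (480x640 bool, what is visible of it) and "location" ([row, column] in pixels, amid what is visible of it).
- manip.mark_of(picture, name): "location" ([row, column] in pixels: a listed point, or the origin of a listed thing).
The state is a dict: "time": time; "joint_positions": joint angles; "qd": joint speeds; "tau": joint torques, N m; "eef_pos": TCP position; "orientation": TCP orientation; "force": force on the tool from outside, world axes, zero at the start; "wrist_torque": the same for the moment, N m; "gripper_width": finger opening in m; "grasp_force": force on a finger pad.
Only numpy, scipy, OpenCV 4.12 (cv2) and the standard library are available. Lean on these libraries where they do the work, as an engineer would, in place of code of your own. Each camera call takes 0.05 s, during which the arm holds its last target. There are 200 camera calls.

## Task

Stand the two spare spice jars from the worktop upright in the two empty pockets of the spice shelf, one in each, leaving the jar already in the shelf in its pocket and the salt shaker, tin and matchbox where they are. Then take the red levelling knob, press it all the way down so that the shelf sits firmly on its foot, and, still pressing, turn it until the bubble of the spirit level stands in the middle between its two black lines. Finish while holding the knob pressed down, with the bubble centred: do not let go.

Things in the scene. Friction and masses are not known exactly. Their poses are not given: they have to be found in the camera images.
- rack: Steel stand of the spice shelf, fixed on the worktop, 330 x 84 mm; origin under its middle, y along the row of pockets to the left, x away from the robot. The wooden shelf on it (68 mm deep, 201 mm long) turns on a level hinge pin at its left end, 150 mm left of the origin, 22 mm up; its right end stands on the spindle of the red knob, 125 mm right of the origin.
- pocket_1 (a point): Centre of the floor of the leftmost of three pockets in the wooden shelf, each 59 mm along the row by 56 mm deep inside, walls 30 mm above the floor, floor about 34 mm above the worktop; y along the row to the left, z up. One of the three pockets already has a jar standing in it (any one of them), two are empty.
- pocket_2 (a point): The same for the middle pocket, 65 mm from its neighbours.
- pocket_3 (a point): The same for the right pocket, 100 mm from the knob's axis.
- jar_set: Spice jar with green label that already stands in one of the pockets; 42 mm round clear body with a 45 mm round red cap, 106 mm tall, the cap being the top 21 mm, about 0.11 kg; origin at the centre of the underside, z up.
- jar_a: Spare spice jar with brown label, on the worktop to the left or right of the shelf; 42 mm round clear body with a 45 mm round red cap, 106 mm tall, the cap being the top 21 mm, about 0.11 kg; origin at the centre of the underside, z up.
- jar_b: The other spare spice jar with brown label, on the other side of the shelf; 42 mm round clear body with a 45 mm round red cap, 106 mm tall, the cap being the top 21 mm, about 0.11 kg; origin at the centre of the underside, z up.
- knob: Round red levelling knob, 40 mm wide, 31 mm tall, on a column at the shelf's right end; origin on its axis at its underside, about 126 mm above the worktop, z up. Turning clockwise (from above; friction 0.06 N m) screws the shelf's right end and the knob itself up, 2.9 mm at the knob per rad. It stays as left. At the start it is 0.5 to 1.3 rad too low, so needs clockwise turning.
- knob_grip (a point): Point on the knob's axis at half its height, the place to grip it (pinch across the 40 mm from above).
- shelf (a joint): How far the shelf is pressed down on its foot, an angle about the hinge pin (rad). A spring under the right end holds it up at 0; pressing the knob straight down, 2.8 mm with about 5 to 8 N, seats it on a firm stop at 0.010; it springs up when let go. The bubble shows the true lie of the shelf only while seated.
- vial_centre (a point): Top of the green vial of the spirit level on the shelf's front side, midway between its two black lines (33 mm apart, 2 mm wide each); y along the vial, to the left. The vial is 20 mm thick, 108 mm long.
- bubble (a point): Middle of the white bubble in the vial, 24 mm long. It moves along the vial to the higher end: about 16 mm to the right (-y) for each radian the knob is turned clockwise, and about 15 mm to the left (+y) when the shelf is pressed from fully up to fully seated; it settles in about 1 s.
- salt: Bystander: glass salt shaker with grey top, 44 mm across, 90 mm tall, origin under it.
- tin: Bystander: green food tin, 75 mm across, 58 mm tall, origin under it.
- matches: Bystander: yellow matchbox, 35 x 52 x 15 mm, origin under it.

How it is judged:
By the outcome, as a careful person would: the job done as asked, in the order asked, and still so for the second after the job is handed in, while the arm keeps its last pose, push and grip.
It also fails if it takes over 72 s, if anything falls off the work surface, if the arm or the gripper's body presses on something with over 40 N, if the wrist force passes 120 N, or if a joint passes its speed limit or range.

## Working session

There is one attempt and no reset: what is moved stays moved. The work goes in short steps, Python scripts to look and compute and a tool call to move; the robot and the scene stay as the last step left them, time stands still between calls to the robot, and variables do not carry over. Pictures are saved under pics/ and viewed, at most 10 in all, crops included, and the job is handed in when it is done.

Besides the shell and the picture viewer there is one more tool, called after "Emit:" as name(argument=value, ...) on one line, values as JSON. arm_command: Moves the arm, as the interface text tells. Its arguments: {"type":"object","properties":{"moves":{"type":"array","items":{"type":"array"}},"squeeze":{"type":"number"}},"required":["moves"]}

```bash
mkdir -p pics; ls
python3 - <<'E'
from station import manip
import cv2, numpy as np
s=manip.read_state(); print({k:np.round(v,3) for k,v in s.items()})
ims=[]
for c in ("side","top"):
    p=manip.read_camera(c); print(c,p['fx'],p['cx'],p['cy'],np.round(p['R'],3).tolist(),np.round(p['t'],3))
    cv2.imwrite(f'pics/{c}0.png',p['image'])
    for n in ("rack","pocket_1","jar_set","jar_a","knob","knob_grip","vial_centre","bubble","salt","tin","matches"):
        print(n,[(np.round(d['location']).tolist(),round(d['confidence'],2)) for d in manip.mark_of(p,n)][:4])
E
```

```text
pics
{'time': np.float64(0.0), 'joint_positions': array([-1.364,  0.343,  1.525,  0.   ,  1.275, -0.146]), 'qd': array([-0.001, -0.002, -0.002, -0.001, -0.002,  0.001]), 'tau': array([-3.0000e-03, -4.3124e+01, -2.4422e+01,  7.2000e-02,  5.6000e-02,
       -0.0000e+00]), 'eef_pos': array([ 0.181, -0.492,  0.226]), 'orientation': array([ 0.984,  0.175, -0.   , -0.001]), 'force': array([ 0.053, -0.626, -0.037]), 'wrist_torque': array([ 0.034, -0.003,  0.034]), 'grasp_force': np.float64(0.0), 'gripper_width': np.float64(0.092)}
side 611.4094389787944 316.60503830108536 246.72188812442224 [[1.0, 0.009, 0.002], [0.006, -0.418, -0.909], [-0.008, 0.909, -0.418]] [-0.508  0.106  1.127]
rack [([298.0, 330.0], 0.85)]
pocket_1 [([272.0, 334.0], 0.72), ([257.0, 335.0], 0.65), ([287.0, 331.0], 0.58)]
jar_set [([287.0, 330.0], 0.9)]
jar_a [([386.0, 333.0], 0.77), ([234.0, 285.0], 0.63)]
knob [([263.0, 333.0], 0.95)]
knob_grip [([257.0, 333.0], 0.73)]
vial_centre [([254.0, 308.0], 0.82), ([270.0, 333.0], 0.34)]
bubble [([259.0, 309.0], 0.45)]
salt [([270.0, 259.0], 0.92), ([259.0, 334.0], 0.54), ([253.0, 331.0], 0.3)]
tin [([299.0, 253.0], 0.57)]
matches [([338.0, 259.0], 0.57)]
top 587.9784891856141 321.15579987165506 244.9227260962488 [[0.03, -1.0, 0.005], [-0.973, -0.031, -0.227], [0.227, 0.002, -0.974]] [0.033 0.517 1.065]
rack [([242.0, 323.0], 0.91), ([307.0, 398.0], 0.49)]
pocket_1 [([238.0, 339.0], 0.9), ([237.0, 304.0], 0.69), ([236.0, 269.0], 0.62)]
jar_set [([240.0, 337.0], 0.94)]
jar_a [([287.0, 174.0], 0.97), ([249.0, 458.0], 0.73), ([315.0, 333.0], 0.33)]
knob [([228.0, 396.0], 0.57)]
knob_grip [([228.0, 397.0], 0.68)]
vial_centre [([261.0, 302.0], 0.61)]
bubble [([255.0, 304.0], 0.45)]
salt [([313.0, 270.0], 0.69), ([228.0, 398.0], 0.16)]
tin [([311.0, 333.0], 0.91)]
matches [([310.0, 400.0], 0.73)]
```

View pics/top0.png

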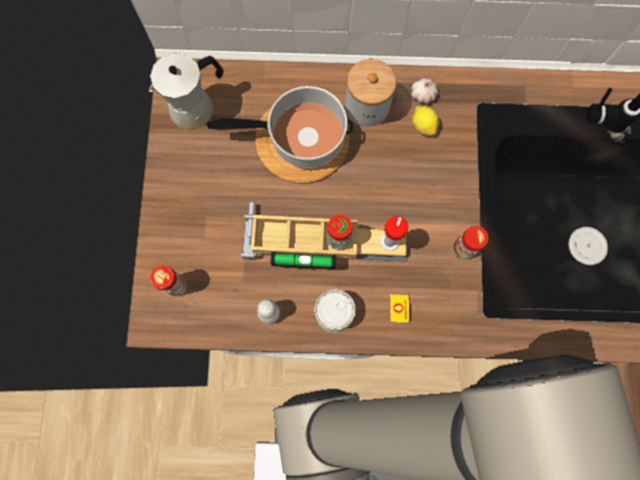

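View pics/side0.png

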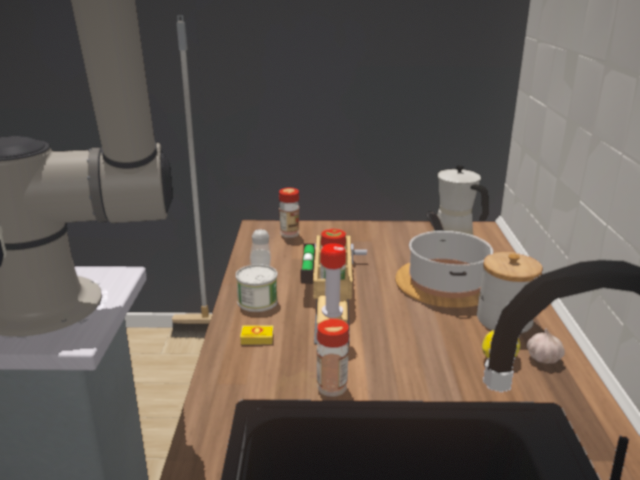

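Top view: empty pockets are 1 and 2 (left and middle, around (235,270) and (236,305)). The green-label jar is in pocket 3 (340,228). The spare jars stand upright, caps near (163,278) and (475,238), and the knob is at (396,228). Now I'll triangulate.

```bash
cat > h.py <<'E'
from station import manip
import cv2, numpy as np
def ray(p,rc):
    d=np.array([(rc[1]-p['cx'])/p['fx'],(rc[0]-p['cy'])/p['fy'],1.])
    if 'R' in p: R,t=p['R'],p['t']; return -R.T@t, R.T@d
    return p['Rw']@p['T_tool_cam'][:3,3]+p['tw'], p['Rw']@p['T_tool_cam'][:3,:3]@d
def atz(p,rc,z):
    c,d=ray(p,rc); return c+d*(z-c[2])/d[2]
def tri(ps):
    A=np.zeros((3,3));b=np.zeros(3)
    for p,rc in ps:
        c,d=ray(p,rc);d=d/np.linalg.norm(d);M=np.eye(3)-np.outer(d,d);A+=M;b+=M@c
    return np.linalg.solve(A,b)
def wrist():
    from scipy.spatial.transform import Rotation
    s=manip.read_state();p=manip.read_camera('wrist')
    p['Rw']=Rotation.from_quat(s['orientation']).as_matrix();p['tw']=np.array(s['eef_pos']);return p
E
python3 - <<'E'
from h import *
np.set_printoptions(precision=4,suppress=True)
T=manip.read_camera('top');S=manip.read_camera('side')
print('cams',ray(T,(0,0))[0],ray(S,(0,0))[0])
mt=lambda p,n:[d['location'] for d in manip.mark_of(p,n)]
z={'rack':0,'pocket_1':.034,'jar_set':.034,'jar_a':0,'knob':.126,'knob_grip':.1415,'vial_centre':.06,'bubble':.06,'salt':0,'tin':0,'matches':0}
for n,h in z.items():
    for p,nm in((T,'T'),(S,'S')):
        print(n,nm,*[atz(p,l,h)[:2] for l in mt(p,n)[:3]])
for n in('knob_grip','vial_centre','bubble','jar_set'): print(n,'tri',tri([(T,mt(T,n)[0]),(S,mt(S,n)[0])]))
# red caps in top by colour
hsv=cv2.cvtColor(T['image'],cv2.COLOR_BGR2HSV)
m=(((hsv[...,0]<6)|(hsv[...,0]>174))&(hsv[...,1]>180)&(hsv[...,2]>90)).astype(np.uint8)
k,_,st,ce=cv2.connectedComponentsWithStats(m)
for i in range(1,k):
    if st[i,4]>60: print('red',st[i],ce[i],atz(T,ce[i][::-1],.104)[:2],atz(T,ce[i][::-1],.138)[:2],atz(T,ce[i][::-1],.155)[:2])
E
```

```text
cams [0.261  0.0473 1.154 ] [ 0.5159 -0.9747  0.5676]
rack T [0.5254 0.0431]
rack S [0.5304 0.04  ]
pocket_1 T [0.5366 0.1476] [0.5322 0.0833] [0.5313 0.0119]
pocket_1 S [0.5335 0.0114] [0.5389 0.0702] [0.5355 0.1511]
jar_set T [0.5353 0.0189]
jar_set S [0.5318 0.0103]
jar_a T [ 0.5267 -0.234 ] [0.4407 0.3396]
jar_a S [ 0.5318 -0.2318] [0.4331 0.3377]
knob T [ 0.5377 -0.0837] [0.4985 0.0456]
knob S [ 0.5343 -0.0706]
knob_grip T [ 0.5263 -0.0876]
knob_grip S [ 0.5316 -0.0877]
vial_centre T [0.4831 0.0839] [0.5242 0.1477]
vial_centre S [0.4924 0.0916]
bubble T [0.492  0.0793]
bubble S [0.5418 0.059 ] [0.4929 0.093 ]
salt T [0.3932 0.1445]
salt S [0.3913 0.1401]
tin T [0.3911 0.0233]
tin S [0.5393 0.0756]
matches T [ 0.4055 -0.1119]
matches S [ 0.41   -0.1032]
knob_grip tri [ 0.5291 -0.0876  0.1407]
vial_centre tri [0.4877 0.0845 0.0621]
bubble tri [0.5195 0.0818 0.043 ]
jar_set tri [0.534  0.0185 0.0302]
red [327 215  25  25 361] [338.759  227.3546] [0.5398 0.0175] [0.5308 0.0185] [0.5263 0.019 ]
red [385 216  23  24 394] [395.6802 228.0787] [ 0.5418 -0.0876] [ 0.5327 -0.0832] [ 0.5281 -0.0811]
red [462 226  27  24 422] [474.0995 238.0261] [ 0.5274 -0.2321] [ 0.5188 -0.223 ] [ 0.5145 -0.2185]
red [150 265  25  24 274] [163.2591 277.1095] [0.4367 0.3325] [0.431  0.3233] [0.4282 0.3187]
```

```bash
cat >> h.py <<'E'
def yaw():
    from scipy.spatial.transform import Rotation
    R=Rotation.from_quat(manip.read_state()['orientation']).as_matrix();return np.arctan2(R[1,0],R[0,0])
def plan(start,y0,wps):
    "wps: (xyz target, yaw target, rows)"
    p=np.array(start,float);y=y0
    for q,yt,n in wps:
        q=np.array(q,float);d=(q-p)/n;dy=(yt-y)/n
        for i in range(n):
            s=np.array([np.cos(y)*d[0]+np.sin(y)*d[1],np.sin(y)*d[0]-np.cos(y)*d[1],-d[2]])/.03
            print(np.round(s,2).tolist(),'turn z',round(-np.degrees(dy)/8,2)); y+=dy
        p=q
E
python3 - <<'E'
from h import *
s=manip.read_state();print(s['time'],s['eef_pos'],yaw())
plan(s['eef_pos'],yaw(),[((.527,-.232,.227),np.pi/2,12)])
E
```

```text
2.8 [ 0.18140682 -0.49268487  0.22673343] 0.3527479968283613
[1.15, -0.35, -0.0] turn z -0.73
[1.18, -0.23, -0.0] turn z -0.73
[1.2, -0.11, -0.0] turn z -0.73
[1.2, 0.01, -0.0] turn z -0.73
[1.19, 0.14, -0.0] turn z -0.73
[1.18, 0.26, -0.0] turn z -0.73
[1.14, 0.37, -0.0] turn z -0.73
[1.1, 0.49, -0.0] turn z -0.73
[1.04, 0.6, -0.0] turn z -0.73
[0.98, 0.7, -0.0] turn z -0.73
[0.9, 0.79, -0.0] turn z -0.73
[0.82, 0.88, -0.0] turn z -0.73
```

Emit:
arm_command(moves=[[1,[0.96,-0.29,0],[0,0,-0.73]],[1,[0.98,-0.2,0],[0,0,-0.73]],[1,[1,-0.1,0],[0,0,-0.73]],[1,[1,0.01,0],[0,0,-0.73]],[1,[0.99,0.12,0],[0,0,-0.73]],[1,[0.98,0.22,0],[0,0,-0.73]],[1,[0.95,0.31,0],[0,0,-0.73]],[1,[0.92,0.41,0],[0,0,-0.73]],[1,[0.87,0.5,0],[0,0,-0.73]],[1,[0.82,0.6,0],[0,0,-0.73]],[1,[0.75,0.66,0],[0,0,-0.73]],[1,[0.68,0.73,0],[0,0,-0.73]]])

```text
time: 4.0
eef_pos: [0.4702, -0.274, 0.2268]
orientation: [0.704, 0.71, -0.0, 0.0]
force: [1.0, -0.5, 0.9]
gripper_width: 0.0913
grasp_force: 0.0
```

Run:
```python
from h import *
p=wrist();cv2.imwrite('pics/w1.png',p['image'])
for n,h in(('jar_a',0),('rack',0),('pocket_1',.034),('knob_grip',.1415)): print(n,[(np.round(atz(p,d['location'],h)[:2],4),round(d['confidence'],2)) for d in manip.mark_of(p,n)][:3])
for d in manip.cut_out(p,'jar_a')[:2]: print(d['location'],atz(p,d['location'],.1)[:2])
s=manip.read_state();print(s['time'],s['eef_pos'],yaw())
plan(s['eef_pos'],yaw(),[((.527,-.232,.227),np.pi/2,4)])
```

```text
jar_a [(array([ 0.5331, -0.2351]), 0.73)]
rack []
pocket_1 []
knob_grip []
[178.7, 394.1] [ 0.52773769 -0.23096188]
4.3 [ 0.46864813 -0.2753621   0.22667928] 1.5743153163201018
[0.36, 0.49, -0.0] turn z 0.01
[0.36, 0.49, -0.0] turn z 0.01
[0.36, 0.49, -0.0] turn z 0.01
[0.36, 0.49, -0.0] turn z 0.01
```

View pics/w1.png

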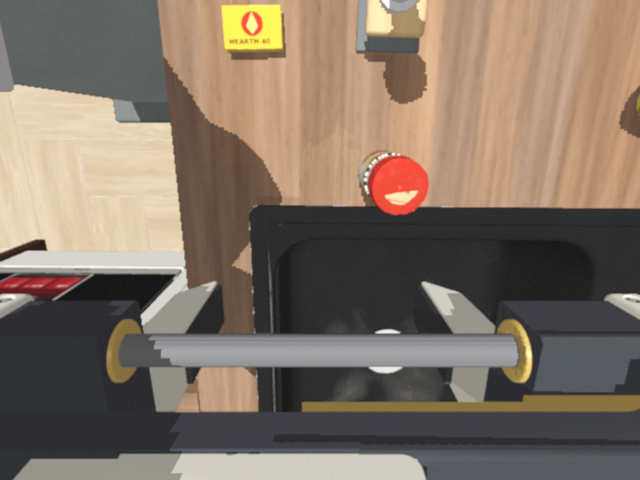

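The wrist view shows the right jar upright, with its cap centred at about (398,185) px, which gives roughly (0.531, -0.2335).

Emit:
arm_command(moves=[[1,[0.47,0.69,0],[0,0,0]],[1,[0.47,0.69,0],[0,0,0]],[1,[0.46,0.7,0.4],[0,0,0]],[1,[0,0,1],[0,0,0]],[1,[0,0,1],[0,0,0]],[1,[0,0,1],[0,0,0]],[1,[0,0,1],[0,0,0]],[1,[0,0,0.55],[0,0,0]],[-1,[0,0,0],[0,0,0]],[-1,[0,0,0],[0,0,0]],[-1,[0,0,0],[0,0,0]],[-1,[0,0,0],[0,0,0]]], squeeze=20)

```text
time: 5.5
eef_pos: [0.532, -0.2332, 0.0796]
orientation: [0.705, 0.709, 0.0, 0.001]
force: [0.2, -0.2, 0.3]
gripper_width: 0.064
grasp_force: 0.0
```

Emit:
arm_command(moves=[[-1,[0,0,0],[0,0,0]],[-1,[0,0,0],[0,0,0]],[-1,[0,0,0],[0,0,0]],[-1,[0,0,0],[0,0,0]],[-1,[0,0,-0.5],[0,0,0]],[-1,[0,0,-1],[0,0,0]],[-1,[0,0,-1],[0,0,0]],[-1,[0,0,-1],[0,0,0]],[-1,[0,0,-1],[0,0,0]],[-1,[0,0,-1],[0,0,0]],[-1,[0.6,0,-0.7],[0,0,0]],[-1,[1,0,0],[0,0,0]]])

```text
time: 6.7
eef_pos: [0.5322, -0.1859, 0.2672]
orientation: [0.706, 0.708, 0.001, 0.003]
force: [1.3, 0.1, -1.6]
gripper_width: 0.0439
grasp_force: 20.0
```

Emit:
arm_command(moves=[[-1,[1,0,0],[0,0,0]],[-1,[1,0,0],[0,0,0]],[-1,[0,0,0],[0,0,0]]])

```text
time: 7.0
eef_pos: [0.5305, -0.1212, 0.2642]
orientation: [0.704, 0.71, 0.0, -0.001]
force: [0.3, -0.2, -1.4]
gripper_width: 0.0442
grasp_force: 20.0
```

Run:
```python
from h import *
p=wrist();cv2.imwrite('pics/w2.png',p['image'])
for n,h in(('pocket_1',.034),('rack',0),('jar_set',.034),('knob_grip',.1415),('vial_centre',.06),('bubble',.06)): print(n,[(np.round(atz(p,d['location'],h)[:2],4),round(d['confidence'],2)) for d in manip.mark_of(p,n)][:3])
s=manip.read_state();print(s['time'],s['eef_pos'],yaw(),s['grasp_force'],s['gripper_width'],s['joint_positions'])
```

```text
pocket_1 []
rack []
jar_set [(array([0.5381, 0.0137]), 0.77)]
knob_grip [(array([ 0.5343, -0.081 ]), 0.69)]
vial_centre []
bubble [(array([ 0.5348, -0.0895]), 0.41)]
7.35 [ 0.53085185 -0.12542979  0.26397329] 1.5746996099516153 19.999871850013733 0.04369729029832582 [-3.72406270e-01  3.54350389e-01  1.40162132e+00 -2.48023371e-04
  1.38589678e+00 -3.76263900e-01]
```

View pics/w2.png

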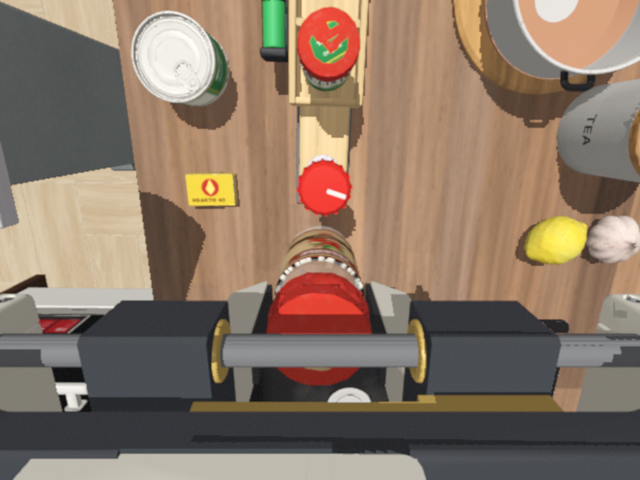

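The jar is held at 44 mm, with the knob top at (324,187) and the shelf jar's cap at (329,42), so nothing is in the path. I'll move closer to see pockets 1 and 2.

Emit:
arm_command(moves=[[-1,[1,0.02,0],[0,0,0]],[-1,[1,0.02,0],[0,0,0]],[-1,[1,0.02,0],[0,0,0]],[-1,[1,0.02,0],[0,0,0]],[-1,[0.2,0,0],[0,0,0]],[-1,[0,0,0],[0,0,0]]])

```text
time: 7.95
eef_pos: [0.5327, 0.0017, 0.2642]
orientation: [0.705, 0.709, -0.0, 0.0]
force: [-0.2, -0.3, -1.1]
gripper_width: 0.0442
grasp_force: 20.0
```

Run:
```python
from h import *
p=wrist();cv2.imwrite('pics/w3.png',p['image'])
for n,h in(('pocket_1',.034),('jar_set',.034),('vial_centre',.06),('bubble',.06),('jar_a',0)): print(n,[(np.round(atz(p,d['location'],h)[:2],4),np.round(d['location']),round(d['confidence'],2)) for d in manip.mark_of(p,n)][:3])
s=manip.read_state();print(s['time'],s['eef_pos'],yaw())
```

```text
pocket_1 [(array([0.5394, 0.1426]), array([ 62., 327.]), 0.95), (array([0.536 , 0.0824]), array([128., 323.]), 0.93)]
jar_set [(array([0.5346, 0.0126]), array([196., 321.]), 0.94), (array([0.5353, 0.083 ]), array([127., 322.]), 0.64), (array([ 0.4231, -0.0911]), array([284., 223.]), 0.54)]
vial_centre [(array([0.4103, 0.1373]), array([ 63., 184.]), 0.73), (array([0.4889, 0.0808]), array([129., 273.]), 0.66)]
bubble [(array([0.4871, 0.0772]), array([133., 272.]), 0.68)]
jar_a [(array([ 0.5342, -0.0647]), array([254., 320.]), 0.63), (array([0.3998, 0.0185]), array([185., 204.]), 0.24)]
8.25 [5.32716463e-01 4.06020664e-04 2.64138190e-01] 1.5744525844265995
```

View pics/w3.png

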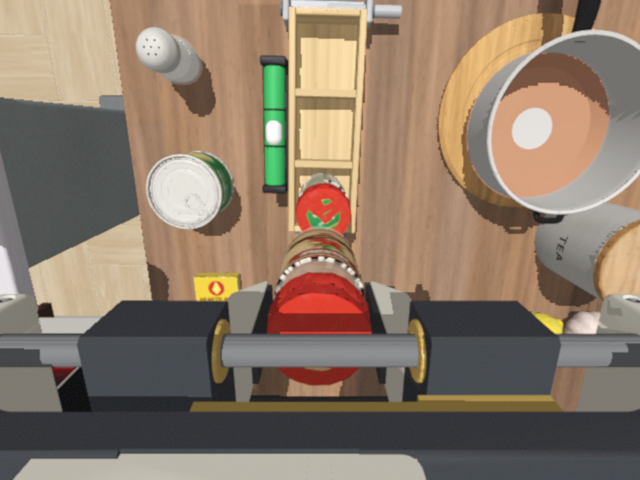

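Pockets 1 and 2 are seen empty at (327,62) and (323,128). My target for pocket 2 is (0.535, 0.081).

Emit:
arm_command(moves=[[-1,[0.9,0.03,0],[0,0,0]],[-1,[0.9,0.03,0],[0,0,0]],[-1,[0.89,0.02,0],[0,0,0]],[-1,[0,0,0.4],[0,0,0]],[-1,[0,0,0.8],[0,0,0]],[-1,[0,0,0.8],[0,0,0]],[-1,[0,0,0.8],[0,0,0]],[-1,[0,0,0.8],[0,0,0]],[-1,[0,0,0.6],[0,0,0]],[-1,[0,0,0.4],[0,0,0]],[-1,[0,0,0.1],[0,0,0]],[-1,[0,0,0],[0,0,0]]])

```text
time: 9.45
eef_pos: [0.5348, 0.0817, 0.1231]
orientation: [0.705, 0.709, -0.0, -0.0]
force: [0.3, 1.6, 0.1]
gripper_width: 0.0439
grasp_force: 20.0
```

Emit:
arm_command(moves=[[-1,[0,0,0.1],[0,0,0]],[-1,[0,0,0.1],[0,0,0]],[-1,[0,0,0.07],[0,0,0]],[-1,[0,0,0],[0,0,0]]])

```text
time: 9.85
eef_pos: [0.5346, 0.0822, 0.115]
orientation: [0.705, 0.709, -0.0, 0.0]
force: [0.2, -0.3, -0.7]
gripper_width: 0.0439
grasp_force: 20.0
```

Run:
```python
from h import *
p=manip.read_camera('top');q=manip.read_camera('side')
a=cv2.resize(p['image'][180:340,220:420],(640,512));b=cv2.resize(q['image'][190:350,230:390],(512,512))
cv2.imwrite('pics/p4.png',cv2.resize(np.hstack([a,b]),(800,356)))
s=manip.read_state();print(s['eef_pos'],s['force'])
```

```text
[0.5347261  0.08219944 0.11523815] [-0.41806832  0.70681701 -1.67361467]
```

View pics/p4.png

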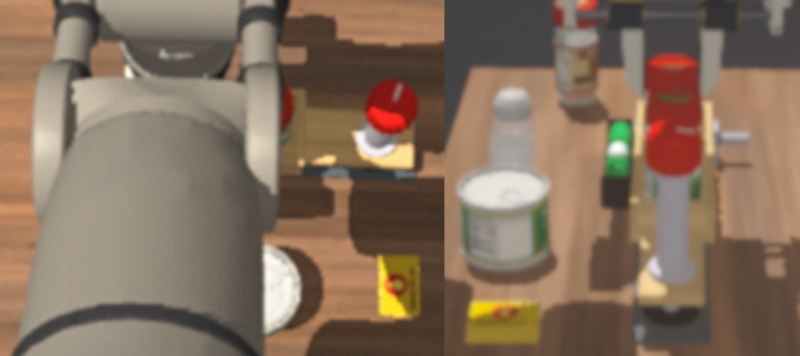

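The arm hides the pocket in the top view (crop left). In the side crop the held jar stands straight between the fingers over the shelf. No hard contact shows so far, so I'll ease down and release.

Emit:
arm_command(moves=[[-1,[0,0,0.05],[0,0,0]],[-1,[0,0,0.03],[0,0,0]],[-1,[0,0,0],[0,0,0]]])

```text
time: 10.25
eef_pos: [0.5347, 0.0822, 0.1128]
orientation: [0.705, 0.709, 0.0, 0.0]
force: [1.0, -0.2, 0.8]
gripper_width: 0.0437
grasp_force: 20.0
```

Emit:
arm_command(moves=[[1,[0,0,0],[0,0,0]],[1,[0,0,0],[0,0,0]],[1,[0,0,0],[0,0,0]],[1,[0,0,0],[0,0,0]],[1,[0,0,-0.4],[0,0,0]],[1,[0,0,-1],[0,0,0]],[1,[0,0,-1],[0,0,0]],[1,[0,0,-1],[0,0,0]],[1,[0.4,-0.1,-0.6],[0,0,0]],[1,[1,-0.4,0],[0,0,0]],[1,[1,-0.4,0],[0,0,0]],[1,[1,-0.4,0],[0,0,0]]])

```text
time: 11.45
eef_pos: [0.4947, 0.1848, 0.2339]
orientation: [0.706, 0.709, 0.001, 0.0]
force: [0.6, -0.3, -0.4]
gripper_width: 0.0916
grasp_force: 0.0
```

Emit:
arm_command(moves=[[1,[1,-0.5,0],[0,0,0]],[1,[1,-0.5,0],[0,0,0]],[1,[1,-0.5,0],[0,0,0]],[1,[0,0,0],[0,0,0]]])

```text
time: 11.85
eef_pos: [0.4479, 0.2767, 0.2338]
orientation: [0.704, 0.71, 0.001, -0.0]
force: [1.3, -0.5, -0.1]
gripper_width: 0.0917
grasp_force: 0.0
```

Run:
```python
from h import *
p=wrist();cv2.imwrite('pics/w5.png',p['image'])
for n,h in(('jar_a',0),): print(n,[(np.round(atz(p,d['location'],h)[:2],4),np.round(d['location']),round(d['confidence'],2)) for d in manip.mark_of(p,n)][:3])
def red(p,z):
    hsv=cv2.cvtColor(p['image'],cv2.COLOR_BGR2HSV)
    m=(((hsv[...,0]<6)|(hsv[...,0]>174))&(hsv[...,1]>180)&(hsv[...,2]>90)).astype(np.uint8)
    k,_,st,ce=cv2.connectedComponentsWithStats(m)
    for i in range(1,k):
        if st[i,4]>60: print('red',st[i],np.round(ce[i]),atz(p,(st[i][1]+st[i][3]/2,st[i][0]+st[i][2]/2),z)[:2])
red(p,.104)
T=manip.read_camera('top');red(T,.138)
cv2.imwrite('pics/t5.png',cv2.resize(T['image'][180:340,220:420],(640,512)))
for n,h in(('jar_set',.034),('vial_centre',.06),('bubble',.06),('knob_grip',.1415)): print(n,[(np.round(atz(T,d['location'],h)[:2],4),np.round(d['location']),round(d['confidence'],2)) for d in manip.mark_of(T,n)][:3])
s=manip.read_state();print(s['time'],s['eef_pos'],yaw())
```

```text
jar_a [(array([0.4406, 0.3347]), array([151., 312.]), 0.87), (array([0.5476, 0.0574]), array([377., 396.]), 0.65)]
red [ 283  130   54   57 1095] [310. 160.] [0.44034019 0.33438162]
red [293 214  24  25 377] [304. 227.] [0.53043052 0.07885089]
red [328 215  24  25 343] [339. 227.] [0.53057518 0.01628195]
red [385 216  23  24 392] [396. 228.] [ 0.53286755 -0.08470204]
jar_set [(array([0.5392, 0.0227]), array([237., 335.]), 0.61)]
vial_centre [(array([0.4837, 0.0898]), array([261., 299.]), 0.67)]
bubble [(array([ 0.5476, -0.0952]), array([231., 397.]), 0.69), (array([0.486 , 0.0772]), array([260., 306.]), 0.56)]
knob_grip [(array([ 0.5331, -0.085 ]), array([227., 397.]), 0.82)]
12.2 [0.45018329 0.27285737 0.23279904] 1.5743267164647576
```

View pics/t5.png

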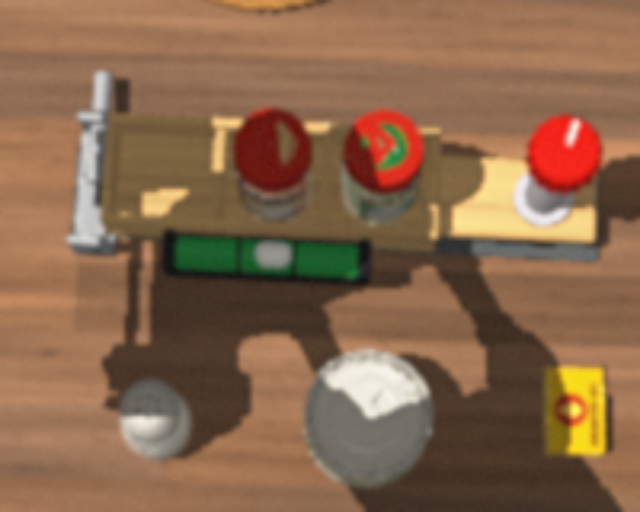

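The top view shows the first jar upright in pocket 2, its cap at (304,227) px next to the green-label jar at (339,227). Next is the left jar at (0.440, 0.3345).

Emit:
arm_command(moves=[[1,[0.7,-0.11,0],[0,0,0]],[1,[0.7,-0.11,0],[0,0,0]],[0.6,[0.65,-0.11,0.4],[0,0,0]],[0.6,[0,0,1],[0,0,0]],[0.6,[0,0,1],[0,0,0]],[0.6,[0,0,1],[0,0,0]],[0.6,[0,0,1],[0,0,0]],[0.6,[0,0,0.7],[0,0,0]],[0.6,[0,0,0],[0,0,0]],[-1,[0,0,0],[0,0,0]],[-1,[0,0,0],[0,0,0]],[-1,[0,0,0],[0,0,0]]])

```text
time: 13.4
eef_pos: [0.4403, 0.3355, 0.0811]
orientation: [0.705, 0.709, 0.001, 0.0]
force: [0.2, 0.9, 0.5]
gripper_width: 0.054
grasp_force: 0.0
```

Emit:
arm_command(moves=[[-1,[0,0,0],[0,0,0]],[-1,[0,0,0],[0,0,0]],[-1,[0,0,0],[0,0,0]],[-1,[0,0,0],[0,0,0]]])

```text
time: 13.8
eef_pos: [0.44, 0.3355, 0.0806]
orientation: [0.705, 0.709, 0.001, 0.0]
force: [-0.3, 0.2, 6.5]
gripper_width: 0.0442
grasp_force: 20.0
```

Emit:
arm_command(moves=[[-1,[0,0,-0.5],[0,0,0]],[-1,[0,0,-1],[0,0,0]],[-1,[0,0,-1],[0,0,0]],[-1,[0,0,-1],[0,0,0]],[-1,[-0.3,0.15,-1],[0,0,0]],[-1,[-0.9,0.5,-0.5],[0,0,0]],[-1,[-1,0.55,0],[0,0,0]],[-1,[-1,0.55,0],[0,0,0]],[-1,[-1,0.55,0],[0,0,0]],[-1,[-1,0.5,0],[0,0,0]],[-1,[-0.78,0.4,0],[0,0,0]],[-1,[-0.3,0.07,0],[0,0,0]]])

```text
time: 15.0
eef_pos: [0.5393, 0.1451, 0.2291]
orientation: [0.706, 0.708, -0.0, 0.0]
force: [-0.4, 0.4, -0.9]
gripper_width: 0.0443
grasp_force: 20.0
```

Run:
```python
from h import *
p=wrist()
for n,h in(('pocket_1',.034),('jar_set',.034)): print(n,[(np.round(atz(p,d['location'],h)[:2],4),np.round(d['location']),round(d['confidence'],2)) for d in manip.mark_of(p,n)][:3])
s=manip.read_state();print(s['time'],s['eef_pos'],s['force'],s['gripper_width'],yaw())
```

```text
pocket_1 [(array([0.5387, 0.1442]), array([214., 319.]), 0.86)]
jar_set []
15.15 [0.5380387  0.14742092 0.22935796] [ 0.88871317 -0.12201447 -1.55077566] 0.044239587553204014 1.575024951390837
```

Emit:
arm_command(moves=[[-1,[0,0,0.4],[0,0,0]],[-1,[-0.02,0,0.8],[0,0,0]],[-1,[0,0,0.8],[0,0,0]],[-1,[0,0,0.8],[0,0,0]],[-1,[0,0,0.5],[0,0,0]],[-1,[0,0,0.2],[0,0,0]],[-1,[0,0,0],[0,0,0]],[-1,[0,0,0.1],[0,0,0]],[-1,[0,0,0.1],[0,0,0]],[-1,[0,0,0.05],[0,0,0]],[-1,[0,0,0],[0,0,0]]])

```text
time: 16.25
eef_pos: [0.5385, 0.1467, 0.1173]
orientation: [0.705, 0.709, 0.0, 0.0]
force: [0.0, -0.0, -2.0]
gripper_width: 0.0441
grasp_force: 20.0
```

Emit:
arm_command(moves=[[-1,[0,0,0.06],[0,0,0]],[-1,[0,0,0.04],[0,0,0]],[-1,[0,0,0],[0,0,0]],[-1,[0,0,0],[0,0,0]]])

```text
time: 16.65
eef_pos: [0.5387, 0.1467, 0.1145]
orientation: [0.705, 0.709, 0.0, 0.0]
force: [-0.5, 0.6, 2.6]
gripper_width: 0.044
grasp_force: 20.0
```

Emit:
arm_command(moves=[[1,[0,0,0],[0,0,0]],[1,[0,0,0],[0,0,0]],[1,[0,0,0],[0,0,0]],[1,[0,0,0],[0,0,0]],[1,[0,0,-0.4],[0,0,0]],[1,[0,0,-1],[0,0,0]],[1,[0,0,-1],[0,0,0]],[1,[0,0,-1],[0,0,0]],[1,[-0.3,0,-0.7],[0,0,0]],[1,[-1,-0.03,0],[0,0,0]],[1,[-1,-0.03,0],[0,0,0]],[1,[-1,-0.03,0],[0,0,0]]])

```text
time: 17.85
eef_pos: [0.5363, 0.0468, 0.2385]
orientation: [0.705, 0.709, 0.0, 0.001]
force: [-0.1, -1.7, -0.2]
gripper_width: 0.0918
grasp_force: 0.0
```

Emit:
arm_command(moves=[[1,[-1,-0.03,0],[0,0,0]],[1,[-1,-0.03,0],[0,0,0]],[1,[-1,0,0],[0,0,0]],[1,[-1,0,0],[0,0,0]],[1,[-1,0,0],[0,0,0]],[1,[-1,0,0],[0,0,0]],[1,[0,0,0],[0,0,0]],[1,[0,0,0],[0,0,0]]])

```text
time: 18.65
eef_pos: [0.5354, -0.1326, 0.2378]
orientation: [0.706, 0.708, 0.0, 0.0]
force: [1.3, 0.7, 0.3]
gripper_width: 0.092
grasp_force: 0.0
```

Run:
```python
from h import *
p=wrist()
def red(p,z):
    hsv=cv2.cvtColor(p['image'],cv2.COLOR_BGR2HSV)
    m=(((hsv[...,0]<6)|(hsv[...,0]>174))&(hsv[...,1]>180)&(hsv[...,2]>90)).astype(np.uint8)
    k,_,st,ce=cv2.connectedComponentsWithStats(m)
    for i in range(1,k):
        if st[i,4]>60: print('red',st[i],np.round(ce[i]),atz(p,(st[i][1]+st[i][3]/2,st[i][0]+st[i][2]/2),z)[:2])
red(p,.155)
T=manip.read_camera('top');red(T,.138)
for P,n,h in((p,'knob_grip',.1415),(T,'bubble',.06),(T,'vial_centre',.06)): print(n,[(np.round(atz(P,d['location'],h)[:2],4),np.round(d['location']),round(d['confidence'],2)) for d in manip.mark_of(P,n)][:3])
s=manip.read_state();print(s['time'],s['eef_pos'],yaw())
I=np.zeros((480,800,3),np.uint8);I[:,:400]=cv2.resize(T['image'][180:340,220:420],(400,320)).repeat(1,0)[:320] if 0 else 0
I[:320,:400]=cv2.resize(T['image'][180:340,220:420],(400,320));I[:300,400:]=cv2.resize(p['image'],(400,300))
cv2.imwrite('pics/c6.png',I[:320])
```

```text
red [ 287    0   69   57 2263] [321.  27.] [0.53620554 0.00270039]
red [ 287  146   61   63 2588] [316. 176.] [ 0.53409379 -0.08361061]
red [256 211  24  25 279] [268. 223.] [0.53386905 0.14518711]
red [293 214  24  26 410] [304. 226.] [0.52950717 0.07881704]
red [327 215  25  25 361] [339. 227.] [0.53054673 0.01717512]
knob_grip [(array([ 0.5348, -0.0846]), array([176., 319.]), 0.96)]
bubble [(array([0.4919, 0.0814]), array([257., 304.]), 0.65)]
vial_centre [(array([0.4884, 0.087 ]), array([258., 301.]), 0.85)]
18.9 [ 0.53552063 -0.13129162  0.23747441] 1.5773530221676464
```

View pics/c6.png

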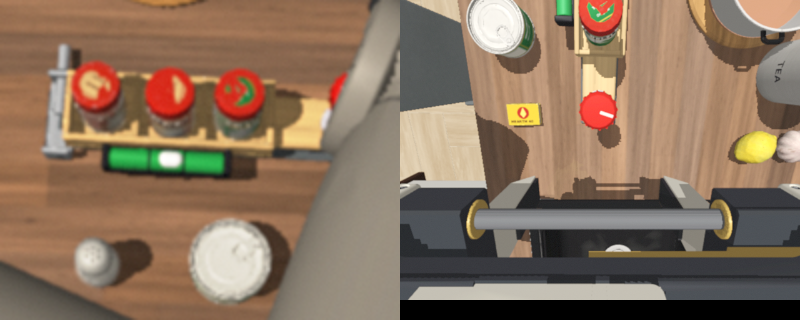

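All three jars stand in their pockets and the top camera has a clear view of the vial, with the bubble near (304,257). The knob top is at (316,176) in the full wrist image, which gives (0.5335, -0.0845). I'll grip the knob now.

Emit:
arm_command(moves=[[0.4,[0.55,-0.03,0],[0,0,0]],[0.4,[0.55,-0.03,0],[0,0,0]],[0.4,[0.46,0,0.3],[0,0,0]],[0.4,[0,0,0.8],[0,0,0]],[0.4,[0,0,0.8],[0,0,0]],[0.4,[0,0,0.8],[0,0,0]],[0.4,[0,0,0.7],[0,0,0]],[0.4,[0,0,0.4],[0,0,0]],[0.4,[0,0,0],[0,0,0]],[-1,[0,0,0],[0,0,0]],[-1,[0,0,0],[0,0,0]],[-1,[0,0,0],[0,0,0]]], squeeze=35)

```text
time: 20.1
eef_pos: [0.534, -0.0856, 0.1242]
orientation: [0.705, 0.709, 0.0, 0.001]
force: [-0.3, -0.2, 0.4]
gripper_width: 0.0447
grasp_force: 0.0
```

Emit:
arm_command(moves=[[-1,[0,0,0],[0,0,0]],[-1,[0,0,0],[0,0,0]],[-1,[0,0,0],[0,0,0]]])

```text
time: 20.4
eef_pos: [0.534, -0.0858, 0.1238]
orientation: [0.705, 0.709, 0.0, 0.001]
force: [1.9, 0.4, 1.6]
gripper_width: 0.0389
grasp_force: 35.0
```

Gripped (39 mm). Press down in small steps.

Emit:
arm_command(moves=[[-1,[0,0,0.05],[0,0,0]],[-1,[0,0,0.05],[0,0,0]],[-1,[0,0,0],[0,0,0]],[-1,[0,0,0],[0,0,0]]])

```text
time: 20.8
eef_pos: [0.5342, -0.0868, 0.1212]
orientation: [0.705, 0.709, 0.0, 0.002]
force: [1.2, -4.8, 6.9]
gripper_width: 0.0389
grasp_force: 35.0
```

Emit:
arm_command(moves=[[-1,[0,0,0.05],[0,0,0]],[-1,[0,0,0],[0,0,0]],[-1,[0,0,0],[0,0,0]]])

```text
time: 21.1
eef_pos: [0.5343, -0.0869, 0.1207]
orientation: [0.705, 0.709, 0.0, 0.002]
force: [-2.1, -3.8, 14.3]
gripper_width: 0.0392
grasp_force: 35.0
```

Emit:
arm_command(moves=[[-1,[0,0,0.03],[0,0,0]],[-1,[0,0,0],[0,0,0]],[-1,[0,0,0],[0,0,0]],[-1,[0,0,0],[0,0,0]],[-1,[0,0,0],[0,0,0]],[-1,[0,0,0],[0,0,0]]])

```text
time: 21.7
eef_pos: [0.5344, -0.087, 0.1205]
orientation: [0.705, 0.709, 0.0, 0.002]
force: [-3.0, -3.7, 19.4]
gripper_width: 0.039
grasp_force: 35.0
```

```bash
cat >> h.py <<'E'
def bub(save=None):
    T=manip.read_camera('top');I=T['image'];w=manip.read_camera('wrist')
    hsv=cv2.cvtColor(I,cv2.COLOR_BGR2HSV);g=((hsv[...,0]>45)&(hsv[...,0]<80)&(hsv[...,1]>150)&(hsv[...,2]>60)).astype(np.uint8)
    g[:245]=0;g[275:]=0;g[:,:260]=0;g[:,345:]=0
    ys,xs=np.nonzero(g);print('green x',xs.min(),xs.max(),'y',ys.min(),ys.max())
    r0,r1=ys.min(),ys.max();band=I[r0:r1+1,xs.min()-4:xs.max()+5].astype(float)
    print('x0',xs.min()-4,'G',band[...,1].mean(0).round().astype(int).tolist(),'R',band[...,2].mean(0).round().astype(int).tolist())
    if save:
        A=np.zeros((480,800,3),np.uint8);A[:160]=cv2.resize(I[240:280,220:420],(800,160),interpolation=cv2.INTER_CUBIC);A[160:,:427]=cv2.resize(w['image'],(427,320));cv2.imwrite(save,A)
    for n in('bubble','vial_centre'): print(n,[(np.round(atz(T,d['location'],.06)[:2],4),np.round(d['location'],1),round(d['confidence'],2)) for d in manip.mark_of(T,n)][:2])
    s=manip.read_state();print(s['time'],s['eef_pos'],s['force'],yaw())
E
python3 -c "
from h import *
bub('pics/b7.png')"
```

```text
green x 275 331 y 254 266
x0 271 G [69, 46, 38, 62, 112, 148, 153, 151, 150, 150, 151, 151, 151, 151, 151, 151, 153, 154, 154, 160, 176, 185, 187, 181, 183, 189, 191, 188, 185, 175, 160, 151, 154, 154, 154, 156, 157, 156, 155, 150, 125, 102, 133, 154, 155, 155, 154, 155, 155, 156, 155, 156, 156, 157, 158, 159, 158, 157, 157, 153, 127, 75, 46, 45, 47] R [89, 52, 42, 37, 42, 49, 51, 50, 49, 48, 47, 46, 46, 46, 46, 46, 45, 43, 49, 86, 138, 163, 173, 174, 174, 177, 177, 172, 167, 153, 117, 71, 47, 46, 48, 48, 49, 49, 49, 49, 47, 45, 47, 50, 49, 51, 50, 51, 51, 52, 52, 54, 53, 54, 54, 54, 56, 57, 56, 55, 51, 51, 51, 50, 55]
bubble [(array([0.4937, 0.0988]), array([255.4, 294.7]), 0.63)]
vial_centre [(array([0.4876, 0.0866]), array([258.7, 301. ]), 0.77)]
21.9 [ 0.53443107 -0.08696249  0.12050849] [-3.49494351 -3.61467353 19.99730064] 1.5759584758975158
```

View pics/b7.png

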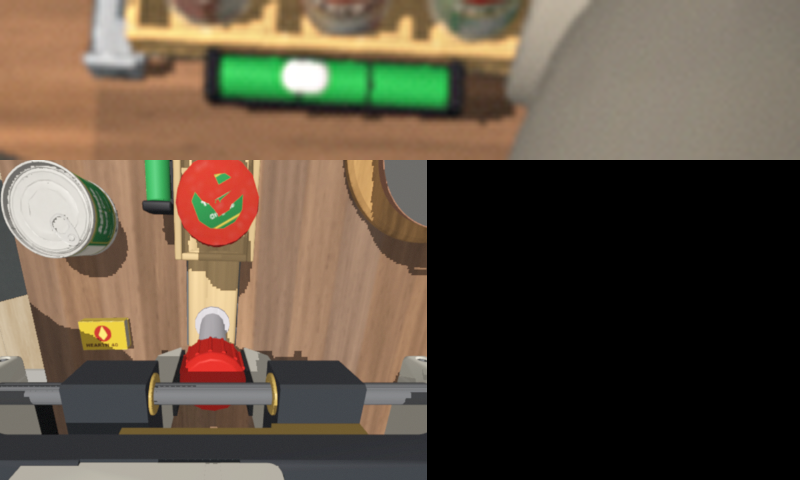

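Pressed and seated (20 N). The bubble's middle is at px 295.8. The right line is at 311.95 and the left line is under the bubble, which puts the middle at about 303.05. That makes the bubble about 13.5 mm too far left, needing roughly 0.84 rad clockwise. I'll turn most of it while following the rise.

Emit:
arm_command(moves=[[-1,[0,0,-0.005],[0,0,0.5]],[-1,[0,0,-0.006],[0,0,0.5]],[-1,[0,0,-0.006],[0,0,0.5]],[-1,[0,0,-0.006],[0,0,0.5]],[-1,[0,0,-0.006],[0,0,0.5]],[-1,[0,0,-0.006],[0,0,0.5]],[-1,[0,0,-0.006],[0,0,0.5]],[-1,[0,0,-0.006],[0,0,0.5]],[-1,[0,0,-0.006],[0,0,0.5]],[-1,[0,0,-0.006],[0,0,0.5]],[-1,[0,0,0],[0,0,0]],[-1,[0,0,0],[0,0,0]]], squeeze=45)

```text
time: 23.1
eef_pos: [0.5335, -0.0858, 0.1224]
orientation: [0.905, 0.425, 0.001, 0.001]
force: [-7.1, 0.6, 23.4]
gripper_width: 0.0388
grasp_force: 45.0
```

Emit:
arm_command(moves=[[-1,[0,0,0],[0,0,0]],[-1,[0,0,0],[0,0,0]],[-1,[0,0,0],[0,0,0]],[-1,[0,0,0],[0,0,0]],[-1,[0,0,0],[0,0,0]],[-1,[0,0,0],[0,0,0]],[-1,[0,0,0],[0,0,0]],[-1,[0,0,0],[0,0,0]],[-1,[0,0,0],[0,0,0]],[-1,[0,0,0],[0,0,0]]])

```text
time: 24.1
eef_pos: [0.5335, -0.0858, 0.1224]
orientation: [0.905, 0.425, 0.001, 0.001]
force: [-7.5, 0.7, 23.7]
gripper_width: 0.0387
grasp_force: 45.0
```

```bash
python3 -c "
from h import *
bub()"
```

```text
green x 274 331 y 254 266
x0 270 G [100, 65, 43, 42, 72, 119, 148, 153, 152, 151, 151, 150, 151, 151, 151, 151, 151, 151, 152, 155, 155, 155, 152, 132, 98, 119, 168, 183, 187, 189, 190, 191, 191, 191, 190, 182, 167, 154, 155, 158, 149, 120, 109, 143, 157, 157, 156, 155, 155, 154, 155, 156, 156, 156, 156, 157, 156, 157, 158, 160, 152, 120, 69, 44, 43, 47] R [136, 84, 49, 42, 39, 43, 50, 52, 51, 50, 49, 47, 48, 47, 46, 46, 46, 46, 46, 46, 46, 47, 46, 43, 40, 62, 119, 153, 167, 173, 175, 176, 177, 176, 175, 164, 139, 92, 55, 45, 48, 47, 45, 47, 51, 50, 50, 51, 51, 50, 51, 51, 51, 53, 53, 54, 53, 54, 55, 57, 55, 51, 50, 49, 47, 56]
bubble [(array([0.5315, 0.1414]), array([235.4, 273.3]), 0.69)]
vial_centre [(array([0.4842, 0.0794]), array([260.6, 304.7]), 0.88)]
24.3 [ 0.53348517 -0.0858084   0.12234906] [-7.01544026  0.52463803 23.41835912] 0.8779604150985847
```

Measured mid-line is at px 302.9 and the bubble at 301.2, about 3 mm left of centre. It needs roughly 0.2 rad more.

Emit:
arm_command(moves=[[-1,[0,0,-0.007],[0,0,0.5]],[-1,[0,0,-0.007],[0,0,0.5]],[-1,[0,0,-0.006],[0,0,0.42]],[-1,[0,0,0],[0,0,0]],[-1,[0,0,0],[0,0,0]],[-1,[0,0,0],[0,0,0]],[-1,[0,0,0],[0,0,0]],[-1,[0,0,0],[0,0,0]],[-1,[0,0,0],[0,0,0]],[-1,[0,0,0],[0,0,0]],[-1,[0,0,0],[0,0,0]],[-1,[0,0,0],[0,0,0]]])

```text
time: 25.5
eef_pos: [0.5333, -0.0853, 0.1229]
orientation: [0.943, 0.333, 0.001, 0.0]
force: [-7.6, 1.0, 22.9]
gripper_width: 0.0393
grasp_force: 45.0
```

Emit:
arm_command(moves=[[-1,[0,0,0],[0,0,0]],[-1,[0,0,0],[0,0,0]],[-1,[0,0,0],[0,0,0]],[-1,[0,0,0],[0,0,0]],[-1,[0,0,0],[0,0,0]]])

```text
time: 26.0
eef_pos: [0.5333, -0.0854, 0.1229]
orientation: [0.943, 0.333, 0.001, 0.0]
force: [-7.3, 2.0, 23.6]
gripper_width: 0.0391
grasp_force: 45.0
```

```bash
python3 -c "
from h import *
bub('pics/b8.png')"
```

```text
green x 274 331 y 254 266
x0 270 G [98, 63, 42, 43, 75, 120, 149, 153, 152, 152, 151, 151, 151, 152, 152, 152, 150, 150, 151, 154, 155, 155, 152, 130, 100, 121, 151, 164, 177, 186, 188, 191, 191, 192, 192, 191, 186, 175, 161, 153, 148, 120, 112, 145, 156, 156, 156, 155, 155, 155, 155, 156, 156, 156, 157, 157, 157, 157, 158, 160, 152, 119, 67, 44, 43, 48] R [133, 81, 48, 42, 39, 44, 50, 51, 51, 51, 49, 47, 48, 47, 46, 46, 46, 45, 46, 46, 46, 46, 47, 44, 41, 42, 52, 93, 144, 165, 173, 177, 176, 177, 177, 176, 168, 150, 111, 66, 47, 46, 46, 48, 49, 50, 50, 51, 51, 51, 52, 51, 51, 51, 54, 54, 53, 54, 54, 54, 54, 51, 50, 49, 47, 57]
bubble []
vial_centre [(array([0.4864, 0.0835]), array([259.4, 302.6]), 0.6)]
26.2 [ 0.53330021 -0.08536395  0.12291985] [-7.52141908  2.20522474 24.83773723] 0.6797483868092264
```

View pics/b8.png

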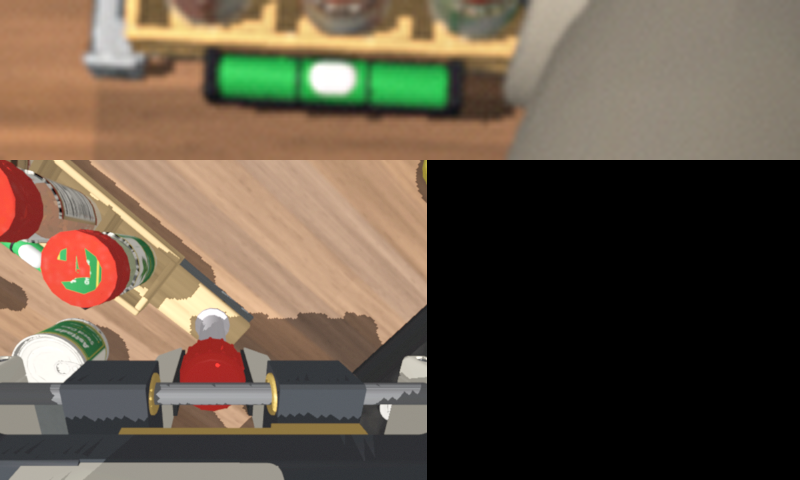

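The bubble is at px 302.68 against a mid-line of 302.84, about 0.3 mm off. The knob is held pressed at about 24 N and all three jars are standing. I'm handing in now.

```bash
python3 -c "
from station import manip
print(manip.close_job())"
```

```text
the job is handed in; nothing more can be done
None
```

Handed in after about 26 s of robot time: both spare jars stand upright in pockets 1 and 2, and the knob is held pressed down at about 24 N with the bubble about 0.3 mm from the middle.

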